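# Lock a block in the drill jig

## Task

Get the wooden block in the drill jig ready for drilling, pushing with the fingers only. First push the block along the fence until it is fully home against the end stop, then swing the red cam's lever round as far as it goes so that the cam clamps the block, and also swing the bushing arm over the block up to its brass stop pin. Push gently, do not grip or lift anything, and leave the things lying around where they are.

Things in the scene. Friction and masses are not known exactly. Their poses are not given: they have to be found in the camera images.
- drill_jig: drill jig, fixed to the table: plywood board 15 mm thick over x -85..+45, y -64..+118 mm of its frame. Origin on the table (z 0), z up. Aluminium fence on the +x side: inner face x = +25 mm, 16 mm thick, y -50..+55, top 33 mm above the table. End stop at the +y end; the -y end is open. Upright steel post at (0, 88) mm carries the bushing arm
- stop_face (a point): point on the face of the aluminium end stop, at (0, 55, 25) mm in the jig's frame, axes as the jig's. The stop spans x -27..+23 mm, top 33 mm above the table; the brass stop pin on it stands at (-17, 64) mm, top 47 mm above the table
- work_block: light wooden block, 50 (own x) x 85 (own y) x 20 mm high, under 0.2 kg, loose on the board (underside 15 mm above the table), long side along the fence. Origin: centre of its underside. Starts 20 to 45 mm short of the stop (towards the jig's -y), 1 to 3 mm off the fence. Home and clamped, its origin is at x 0, y +12.5 mm in the jig's frame. Push its free -y end face
- cam_angle (a joint): angle of the cam lever, rad: 0 open, 1.5 at its end; starts 0 to 0.25; grows anticlockwise from above about a vertical bolt at (-48, 12.5) mm in the jig's frame. At 0 it points along the jig's -x, at 1.5 about along -y. Stays where left (friction 0.1 N m; closing takes up to about 10 N at the bar). Late in the turn the cam presses the block on the fence and rubs it towards the stop
- cam_ball (a point): centre of the black ball (26 mm) at the end of the cam lever, 85 mm from the bolt's axis, 48 mm above the table. The straight steel bar, 11 mm thick, runs from the ball to 34 mm from the axis, its centre line 46 mm above the table; nearer to the bolt it dips to the cam
- cam_lever: the cam lever with its red eccentric cam disc (36 mm across, 16 to 32.5 mm above the table). Origin on the bolt's axis, 15 mm above the table, at (-48, 12.5) mm in the jig's frame; its -x axis points along the lever to the ball, z up
- bush_angle (a joint): angle of the bushing arm, rad: 0 open, 1.571 closed at the brass stop pin; starts 0 to 0.35; grows clockwise from above about the post at (0, 88) mm in the jig's frame. At 0 it points along the jig's +x, past the fence; at 1.571 along -y, over the block. Stays where left (friction 0.08 N m).
- bush_knob (a point): middle of the upright black thumb knob on the bushing arm, 17 mm thick, 91 mm from the post's axis, 69 mm above the table; the knob spans 60 to 80 mm above the table
- spanner: bystander: bright steel spanner, 32x135x9 mm, origin at the centre of its underside
- tin: bystander: white tin with red lid, 64 mm across, 22 mm high, origin at the centre of its underside
- dark_block: bystander: dark reddish wooden block, 42x70x30 mm, origin at the centre of its underside
- pale_block: bystander: flat greyish-brown wooden block, 60x85x18 mm, origin at the centre of its underside
- bush_arm: the bushing arm: flat aluminium, 24 mm wide, 39 to 48 mm above the table, reaching 100 mm from the post's axis, with a steel drill bush (19 mm across, top 51 mm above the table) 62 mm from the axis. Origin on the post's axis, 39 mm above the table; x along the arm to its knob, z up

How it is judged:
By the outcome, as a careful person would: the job done as asked, in the order asked, and still so for the second after the job is handed in, with the robot touching nothing.
It also fails if it takes over 61 s, if anything falls off the work surface, if the arm or the gripper's body presses on something with over 40 N, if the wrist force passes 120 N, or if a joint passes its speed limit or range.

## Robot

A 6-joint arm with a two-finger parallel gripper is mounted at the origin on a cart in front of the work surface, level with it; the furniture and walls round the work are solid. World frame = base frame: x ahead of the robot, y to its left, z up, the work surface at z = 0. Lengths are in m, angles in rad, forces in N, time in s.
With the tool pointing down it reaches from about 0.275 to 1 m from the base axis. Payload 8.4 kg.
Tool frame: the origin (TCP) lies on the centre line of the jaws, within the pads' length; the fingertips stand 17 mm ahead of it and the grasp point (between the pads) lies 2 mm behind it (bot.tcp_to_tips is the z of the fingertips in the tool frame, in m); z points along the fingers, y is the line along which they close (so a half turn about z gives the same grasp; the last joint's range is limited). The gripper opens to 85 mm and grips with 20 to 120 N. Pads are 22 mm wide; open, the fingers measure 114 mm over their backs; the gripper's body (76 mm by 85 mm) begins 54 mm behind the grasp point. The pads swing forward as they close: fully open they stand 13 mm farther back than shut.
Start: joints at [1.275, 0.353, 1.633, -0, 1.155, -0.002], TCP at [0.181, 0.598, 0.248] pointing down, gripper open.
Joint ranges: [-2.63, 2.63], [-0.92, 2.1], [0.06, 2.66], [-1.3, 4.44], [0, 2.69], [-3.02, 3.02]. Speed limits (rad/s): [2.22, 2.22, 2.79, 3.14, 3.14, 3.14].

## Interface

Orientations are given as a unit quaternion [x, y, z, w].
In Python, from workcell import bot, hand, kinematics, get_obs, vision, hand_in gives the robot as it stands. The module is installed in compiled form; this text tells all that it offers. Calls block until the motion is done:
- bot.reach(position, orientation): joint-space move of the TCP to a pose.
- bot.servo_line(position, ori=None, velocity=0.15): straight line of the TCP; ori=None keeps the orientation; velocity is the mean speed in m/s.
- bot.goto_joints(angles): joint-space move.
- hand.move_gripper(opening, strength=None): finger opening in m; strength is the grip in N (None keeps the last); returns when the fingers have stopped.
- bot.dwell(seconds).
- kinematics.solve_ik(position, orientation): joint angles nearest the present ones, or None.
- get_obs(): the state.
- vision.read_camera(name): name is "side" or "top" or "wrist"; returns a dict with "frame" (420x560x3 uint8, red, green, blue), "intrinsics" (3x3 intrinsics, pixels), "view" (4x4, takes a point from world to camera coordinates). Camera axes: x right, y down, z forward; pixel columns grow to the right and rows downward; lengths in m; the calibration is good to about 2 mm. The wrist camera is an equidistant fisheye: a pixel r from the principal point sees the ray r / f radians off the axis. A picture is of the moment at which its call begins. There is no depth.
A pose or a line that the arm cannot do raises bot.IKError and nothing moves.
- hand_in(): hands the job in; it is judged then, once.
The state is a dict: "time_s": time; "joint_pos": joint angles; "joint_vel": joint speeds; "joint_efforts": joint torques, N m; "position": TCP position; "orientation": TCP orientation; "wrist_force": force on the tool from outside, world axes, zero at the start; "ft_torque": the same for the moment, N m; "gripper_width": finger opening in m; "grip_force": force on a finger pad.
Only numpy, scipy, OpenCV 4.12 (cv2) and the standard library are available. Lean on these libraries where they do the work, as an engineer would, in place of code of your own. Each camera call takes 0.05 s, during which the arm holds its last target. There are 200 camera calls.

## Working session

There is one attempt and no reset: what is moved stays moved. The work goes in short steps, each a Python script; the robot and the scene stay as the last script left them, time stands still between calls to the robot, and variables do not carry over. Pictures are saved under pics/ and viewed, at most 10 in all, crops included, and the job is handed in when it is done.

```bash
mkdir -p pics
cat > h.py <<'E'
import numpy as np, cv2
from workcell import bot, hand, kinematics, get_obs, vision, hand_in
def snap(n,fn):
    c=vision.read_camera(n); cv2.imwrite('pics/'+fn,c['frame'][:,:,::-1]); np.savez('pics/'+fn[:-4]+'.npz',**c); return c
def ray(c,u,v):
    V=np.array(c['view']);K=c['intrinsics']
    d=np.linalg.inv(K)@[u,v,1]; return -V[:3,:3].T@V[:3,3], V[:3,:3].T@d
def onz(c,u,v,z):
    o,d=ray(c,u,v); return (o+d*(z-o[2])/d[2])
def proj(c,p):
    q=np.array(c['view'])[:3]@[*p,1]; q=np.array(c['intrinsics'])@q; return q[:2]/q[2]
E
python3 - <<'E'
from h import *
for n in ('top','side'):
    c=snap(n,n+'1.png'); print(n,ray(c,280,210),np.round(c['intrinsics'],1).tolist())
o=get_obs();print(o['time_s'],o['position'],o['orientation'],bot.tcp_to_tips)
E
```

```text
top (array([ 0.42426121, -0.31386148,  0.97968625]), array([ 0.13152208, -0.03866376, -0.99056875])) [[447.3, 0.0, 279.2], [0.0, 447.3, 208.2], [0.0, 0.0, 1.0]]
side (array([ 0.33934826, -1.29749728,  0.51548257]), array([ 0.20752464,  0.89049587, -0.40520069])) [[500.5, 0.0, 275.3], [0.0, 500.5, 203.9], [0.0, 0.0, 1.0]]
0.1 [0.18088602 0.59783486 0.24764869] [ 1.46388435e-01  9.89227002e-01 -5.96660453e-04 -9.16881933e-05] 0.017
```

View pics/top1.png

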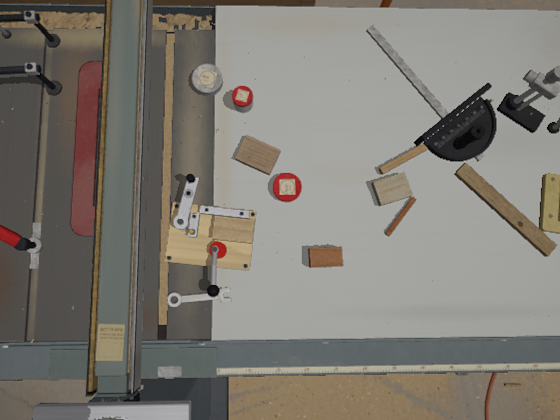

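View pics/side1.png

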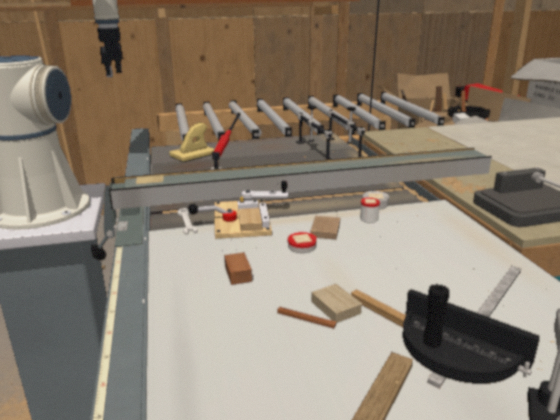

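Top view: jig around (210,235), +y to the left, +x up; cam at (217,250) with ball at (213,291); bushing arm from (193,230) to knob at about (190,180). I'll zoom in.

Run:
```python
from h import *
for n,(x,y,w,h),s in (('top',(150,160,130,150),4),('side',(165,170,145,80),5)):
    im=cv2.imread(f'pics/{n}1.png')[y:y+h,x:x+w]; cv2.imwrite(f'pics/{n}1c.png',cv2.resize(im,None,fx=s,fy=s,interpolation=cv2.INTER_CUBIC))
c=np.load('pics/top1.npz')
for u,v in ((165,200),(255,210),(250,268),(130,230),(150,230)): print(u,v,onz(c,u,v,0.015).round(4))
```

```text
165 200 [ 0.5751 -0.1027  0.015 ]
255 210 [ 0.5525 -0.2972  0.015 ]
250 268 [ 0.4277 -0.2864  0.015 ]
130 230 [ 0.5104 -0.0302  0.015 ]
150 230 [ 0.5101 -0.0725  0.015 ]
```

View pics/top1c.png

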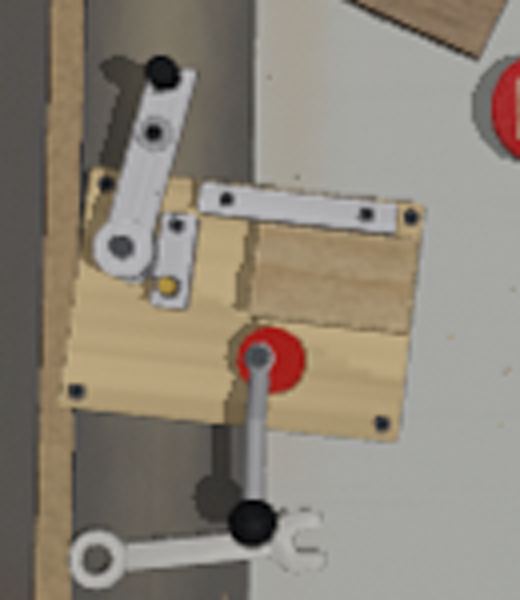

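View pics/side1c.png

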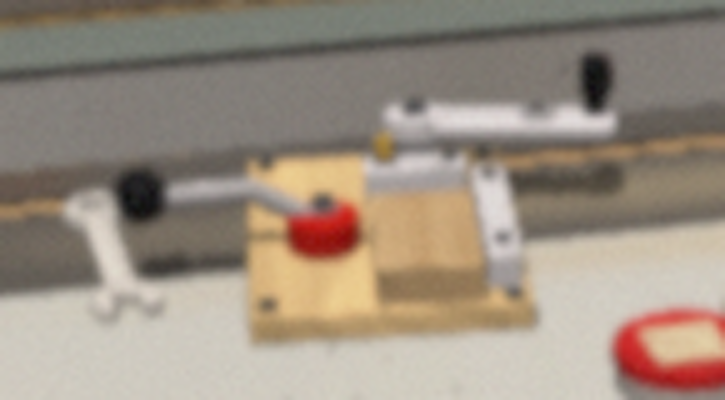

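Top crop: board corners (424,206), (398,441), (63,405); fence (200,181)–(398,232); post (121,246), pin (167,286), cam bolt (259,356), ball (252,522), knob (163,72); the block runs from about x 252 to 410, about 30 mm short of the stop. The spanner lies under the ball. Now the jig frame fit.

```bash
cat >> h.py <<'E'
def fit(P,Q): # jig->world 2D rigid
    a=P.mean(0);b=Q.mean(0);H=(P-a).T@(Q-b);th=np.arctan2(H[0,1]-H[1,0],H[0,0]+H[1,1])
    R=np.array([[np.cos(th),-np.sin(th)],[np.sin(th),np.cos(th)]]);return R,b-R@a,th
E
python3 - <<'E'
from h import *
c=np.load('pics/top1.npz')
def w(U,V,z): return onz(c,(U+.5)/4-.5+150,(V+.5)/4-.5+160,z)[:2]
L=[(424,206,.015,45,-64),(398,441,.015,-85,-64),(63,405,.015,-85,118),(203,180,.033,41,55),(400,205,.033,41,-50),(395,233,.033,25,-50),(198,208,.033,25,55),
(121,246,.052,0,88),(167,286,.047,-17,64)]
Q=np.array([w(*l[:3]) for l in L]);P=np.array([l[3:] for l in L])/1000
R,t,th=fit(P,Q);print(R,t,th);print(((P@R.T+t-Q)*1000).round(1).tolist())
J=lambda U,V,z:((w(U,V,z)-t)@R*1000).round(1)
for n,U,V,z in (('bolt',259,356,.035),('ball',252,522,.048),('knobtop',163,70,.08),('bush',154,132,.051),('blk rb',408,334,.035),('blk rt',413,232,.035),('blk lt',258,225,.035),('blk lb',250,319,.035),('spanner jaw',325,540,.009),('spanner jaw2',300,572,.009),('spannerring',72,560,.009),('spannertop',290,512,.009),('strip edge',85,100,0.0),('beam?',48,300,0.0)):
    print(n,J(U,V,z))
np.savez('jig.npz',R=R,t=t,th=th)
s=np.load('pics/side1.npz')
for p in L: pass
for x,y,z in ((45,-64,15),(-85,-64,15),(25,-50,33),(-17,64,47)):
    q=R@np.array([x,y])/1000+t; u=proj(s,[*q,z/1000]);print('side crop',x,y,((u-[165,170])*5+2).round())
# beam height: top image right edge of beam u=150 at v=230
for z in (0,.05,.1,.15):
    q=onz(c,150,230,z);print(z,q.round(3),proj(s,q).round(1))
E
```

```text
[[ 0.99317242  0.1166557 ]
 [-0.1166557   0.99317242]] [ 0.51450246 -0.23113132] -0.11692191578956884
[[1.7, -1.4], [-1.1, -0.3], [-0.4, 2.9], [-0.5, 0.2], [1.1, 0.5], [0.2, -0.3], [-1.4, -0.4], [-0.2, -1.3], [0.6, 0.1]]
bolt [-47.9  13.3]
ball [-132.5    4.6]
knobtop [89.2 75.1]
bush [61.4 80.7]
blk rb [-27.8 -62.9]
blk rt [ 26.2 -59.2]
blk lt [20.6 22.6]
blk lb [-29.2  20.4]
spanner jaw [-139.9  -31. ]
spanner jaw2 [-157.9  -19.9]
spannerring [-164.4  100.2]
spannertop [-127.3  -10.7]
strip edge [ 82.6 130.3]
beam? [-29.1 134.5]
side crop 45 -64 [535. 300.]
side crop -85 -64 [246. 317.]
side crop 25 -50 [487. 254.]
side crop -17 64 [383. 136.]
0 [ 0.511 -0.069  0.   ] [238.4 199.4]
0.05 [ 0.507 -0.081  0.05 ] [236.6 183.7]
0.1 [ 0.503 -0.094  0.1  ] [234.8 167.2]
0.15 [ 0.498 -0.106  0.15 ] [233.  149.9]
```

Fit residuals are 1–2 mm. In the jig frame the block's free end is at y ≈ -62 (about 33 mm short), the cam is at about 0.10 rad and the arm at about 0.15 rad. The beam by the jig is only about 60 mm high. First the block push.

```bash
cat >> h.py <<'E'
import os
if os.path.exists('jig.npz'):
    j=np.load('jig.npz');JR,Jt,Jth=j['R'],j['t'],float(j['th'])
TIP=0.017
def pose(x,y,ztip,yaw): # jig mm, tip height mm, tool-y direction in jig frame (rad)
    p=JR@(np.array([x,y])/1000)+Jt; a=(yaw+Jth+np.pi/2)/2
    return np.array([*p,ztip/1000+TIP]),np.array([np.cos(a),np.sin(a),0,0])
def jforce():
    f=np.array(get_obs()['wrist_force']);return np.array([*(f[:2]@JR),f[2]])
def tipj(): return ((np.array(get_obs()['position'])[:2]-Jt)@JR*1000).round(1)
def line(x,y,z,yaw,v=.1): bot.servo_line(*pose(x,y,z,yaw),velocity=v)
E
python3 - <<'E'
from h import *
o=get_obs();p=o['position'];bot.reach([p[0],p[1],.40],o['orientation'])
hand.move_gripper(0.0)
bot.reach(*pose(0,-95,300,0)); 
bot.reach(*pose(0,-95,60,0)); line(0,-92,21,0)
f0=jforce();print('t',get_obs()['time_s'],'f0',f0.round(1),tipj(),get_obs()['joint_pos'])
line(0,-50,21,0,.06);print(get_obs()['time_s'],(jforce()-f0).round(1),tipj())
y=-50
while y<-34:
    y+=2; line(0,y,21,0,.04); f=jforce()-f0
    print(y,f.round(1),tipj(),round(get_obs()['time_s'],2))
    if -f[1]>8: break
snap('top','top2.png')
im=cv2.imread('pics/top2.png')[170:290,150:280];cv2.imwrite('pics/top2c.png',cv2.resize(im,None,fx=4,fy=4,interpolation=cv2.INTER_CUBIC))
E
```

```text
t 6.4417 f0 [ 0.5 -0.  -0.3] [  0.3 -92.1] [-5.71939162e-01  5.77727163e-01  1.82880138e+00 -2.33378576e-05
  7.34749468e-01 -4.55036226e-01]
7.2917 [-0.2  0.5 -1.1] [  0.1 -49.9]
-48 [-0.8  0.5  0.8] [ -0.1 -48.1] 7.54
-46 [-0.4  0.4  0.4] [ -0.  -45.9] 7.79
-44 [-1.4  0.4  0.9] [ -0.  -43.9] 8.04
-42 [-0.4  0.2 -0.2] [ -0.  -41.9] 8.29
-40 [ 0.4 -3.4  0.2] [  0.3 -40.2] 8.54
-38 [ -2.7 -14.1  -0.3] [  0.5 -40.1] 8.79
```

View pics/top2c.png

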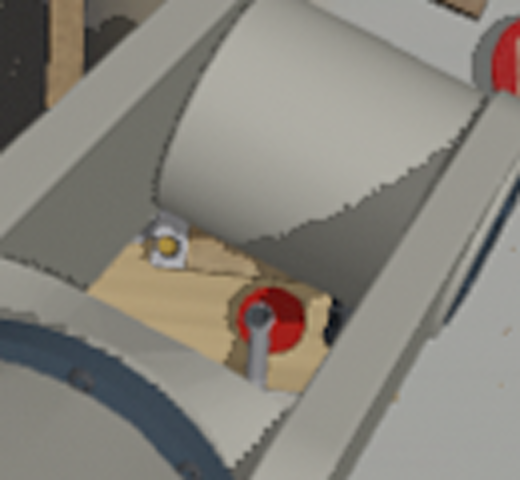

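Contact firmed up with the tip at y = -40 (expected -41 for home), and the picture shows the block meeting the stop (edge about (185,255)). Next the cam, with the pusher on the bar at radius 54 mm.

```bash
cat >> h.py <<'E'
def cam(a,s=16.5,r=54,z=37):
    x=-48-r*np.cos(a)-s*np.sin(a); y=12.5-r*np.sin(a)+s*np.cos(a); return x,y,z,a
E
python3 - <<'E'
from h import *
line(0,-65,21,0,.1); line(0,-65,90,0,.2)
x,y,z,a=cam(0.1,s=30); bot.reach(*pose(x,y,110,a))
c=snap('top','top3.png'); snap('wrist','wrist3.png')
line(x,y,z,a,.1); f0=jforce(); print(get_obs()['time_s'],f0.round(1))
a=0.1
while a<1.36:
    line(*cam(a),.08); f=jforce()-f0; t=np.array([np.sin(a),-np.cos(a)])
    print(round(a,2),f.round(1),'push',round(-f[:2]@t,1),round(get_obs()['time_s'],2))
    if -f[:2]@t>20 or abs(f[2])>15: break
    a+=.14
E
```

```text
11.375 [-0.2 -0.3 -0.1]
0.1 [0.  0.5 0. ] push 0.5 11.69
0.24 [ 0.   0.7 -0.5] push 0.6 11.98
0.38 [-0.2  0.7  1. ] push 0.8 12.28
0.52 [ 1.7  0.3 -1. ] push -0.6 12.57
0.66 [0.7 0.5 0.2] push -0.0 12.86
0.8 [ 0.2  0.1 -0.2] push -0.1 13.15
0.94 [0.9 0.5 0.6] push -0.4 13.44
1.08 [ 0.8  0.4 -0.2] push -0.5 13.73
1.22 [-0.   0.3 -1.1] push 0.1 14.03
```

```bash
python3 - <<'E'
from h import *
snap('wrist','wrist4.png');print(tipj())
E
python3 - <<'E'
import cv2,numpy as np
a=cv2.imread('pics/wrist4.png');b=cv2.imread('pics/top3.png')[160:310,150:280]
b=cv2.resize(b,None,fx=2.8,fy=2.8,interpolation=cv2.INTER_CUBIC)
cv2.imwrite('pics/m4.png',cv2.resize(np.hstack([a,b]),(800,int(420*800/(560+b.shape[1])))) if b.shape[0]==420 else a)
E
```

```text
[-82.1 -32.4]
```

View pics/m4.png

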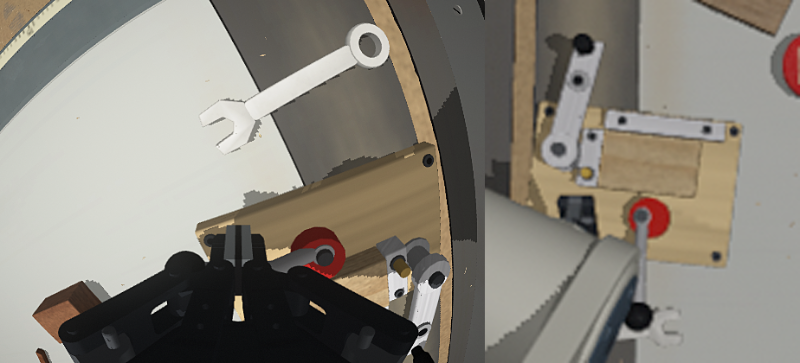

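The right panel (top view) shows the block touching the stop. In the wrist view the lever lies along the fingers (bolt (325,257), ball (185,263)), so it is following. I'll continue to its end stop.

Run:
```python
from h import *
f0=np.array([-.2,-.3,-.1]); a=1.22; pk=0
while a<1.75:
    a+=.05; line(*cam(a),.06); f=jforce()-f0; t=np.array([np.sin(a),-np.cos(a)]); p=-f[:2]@t
    x,y=tipj(); ob=None
    print(round(a,2),f.round(1),'push',round(p,1),(x,y),round(get_obs()['time_s'],2))
    if p>22 or abs(f[2])>15: break
```

```text
1.27 [-1.2  0.7  0.2] push 1.3 (np.float64(-79.9), np.float64(-34.0)) 14.32
1.32 [-1.1  2.8  1.2] push 1.7 (np.float64(-77.6), np.float64(-35.5)) 14.57
1.37 [-3.9  2.2  1.1] push 4.3 (np.float64(-75.5), np.float64(-36.9)) 14.82
1.42 [-4.1  1.7  3.2] push 4.3 (np.float64(-73.4), np.float64(-38.0)) 15.07
1.47 [-7.6  2.4  5.1] push 7.8 (np.float64(-71.4), np.float64(-39.1)) 15.32
1.52 [-9.9  1.3  5.4] push 9.9 (np.float64(-69.3), np.float64(-40.0)) 15.57
1.57 [-14.8   0.1  10.6] push 14.8 (np.float64(-68.2), np.float64(-40.7)) 15.82
1.62 [-24.5  -2.1  19.2] push 24.6 (np.float64(-67.9), np.float64(-41.2)) 16.07
```

The lever has stalled at its end stop: tip x -67.9 puts the bar at about 1.50 rad. Back off, then the bushing arm.

```bash
cat >> h.py <<'E'
def bush(b,s=20,r=91,z=57):
    return r*np.cos(b)+s*np.sin(b), 88-r*np.sin(b)+s*np.cos(b), z, -b
E
python3 - <<'E'
from h import *
line(*cam(1.55,s=32),.1); x,y,z,a=cam(1.55,s=32); line(x,y,130,a,.25)
x,y,z,a=bush(.15,s=34); bot.reach(*pose(x,y,130,a)); line(x,y,z,a,.15)
f0=jforce(); print(f0.round(1),get_obs()['time_s']); b=.15
while b<1.75:
    line(*bush(b),.08); f=jforce()-f0; t=np.array([-np.sin(b),-np.cos(b)]); p=-f[:2]@t
    print(round(b,2),f.round(1),'push',round(p,1),tipj(),round(get_obs()['time_s'],2))
    if p>10 or abs(f[2])>15: break
    b+=.14 if b<1.4 else .03
E
```

```text
[-0.4 -0.5  0.3] 19.3417
0.15 [ 0.6  0.7 -0.4] push 0.8 [93.3 93.3] 19.67
0.29 [0.6 0.  0.5] push 0.2 [93. 81.] 19.98
0.43 [0.5 1.6 0. ] push 1.6 [91.  68.5] 20.3
0.57 [ 0.4  0.2 -0.9] push 0.4 [87.4 56.1] 20.62
0.71 [ 0.  -0.1  0.2] push -0.0 [82.1 44.2] 20.93
0.85 [0.4 0.5 0.1] push 0.6 [75.2 33.1] 21.25
0.99 [0.6 1.1 0.2] push 1.1 [66.9 23.2] 21.57
1.13 [ 1.5  0.8 -0.4] push 1.7 [57.2 14.5] 21.88
1.27 [-1.   1.2 -0.6] push -0.6 [46.4  7.2] 22.2
1.41 [ 0.3  0.3 -1. ] push 0.3 [34.7  1.6] 22.52
1.44 [ 1.3  0.2 -0.2] push 1.3 [32.1  0.5] 22.77
1.47 [ 0.6  1.  -0.4] push 0.7 [29.2 -0.5] 23.02
1.5 [ 0.1  0.6 -0.4] push 0.1 [26.3 -1.3] 23.27
1.53 [-0.6  0.9 -0.1] push -0.6 [23.6 -2.1] 23.52
1.56 [ 0.2  0.2 -0.6] push 0.2 [20.9 -2.7] 23.77
1.59 [ 4.8  0.6 -2.3] push 4.8 [19.2 -3.4] 24.02
1.62 [12.9  3.5 -6.7] push 12.7 [18.8 -3.9] 24.27
```

Stalled at the pin (tip x 18.8, about 20 expected). Retreat and verify.

Run:
```python
from h import *
x,y,z,a=bush(1.57,s=40); line(x,y,z,a,.1); line(x,y,160,a,.25)
bot.reach([.35,.25,.4],pose(0,0,0,0)[1]); print(get_obs()['time_s'])
c=snap('top','top5.png'); snap('side','side5.png')
a=cv2.imread('pics/top5.png')[160:310,150:280];b=cv2.imread('pics/side5.png')[170:250,165:310]
a=cv2.resize(a,(390,450),interpolation=cv2.INTER_CUBIC);b=cv2.resize(b,(408,225),interpolation=cv2.INTER_CUBIC)
m=np.zeros((450,798,3),np.uint8);m[:,:390]=a;m[:225,390:]=b;cv2.imwrite('pics/m5.png',m)
```

```text
27.2917
```

View pics/m5.png

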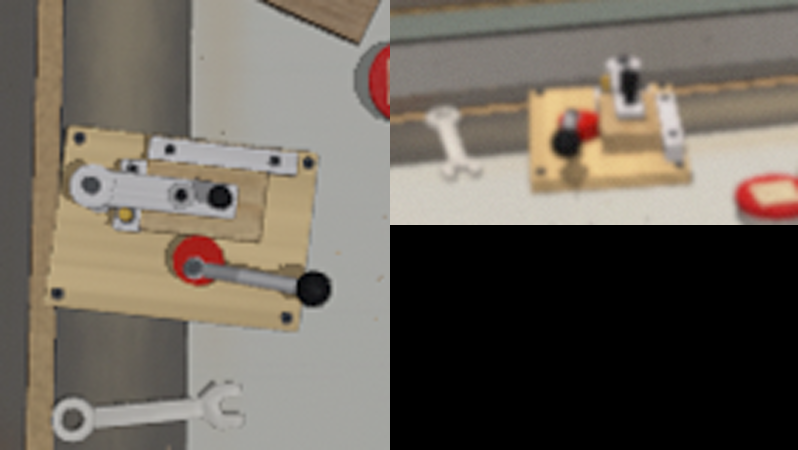

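The block is at the stop with the cam on it, ball (313,288), arm against the pin with knob (219,196); the spanner is unmoved. A quick numeric check before handing in.

Run:
```python
from h import *
c=np.load('pics/top5.npz')
J=lambda U,V,z:((onz(c,(U+.5)/3-.5+150,(V+.5)/3-.5+160,z)[:2]-Jt)@JR*1000).round(1)
b=J(313,288,.048);k=J(219,196,.08);print('cam',np.arctan2(12.5-b[1],-48-b[0]),b,'bush',np.arctan2(88-k[1],k[0]),k)
print('blk end',J(263,240,.035),J(268,177,.035))
```

```text
cam 1.5028009518092402 [-53.7 -71.2] bush 1.577448113388255 [-0.6 -2.2]
blk end [-23.9 -32.2] [ 20.6 -30.3]
```

```bash
python3 -c "
from h import *
print(hand_in())"
```

```text
the job is handed in; nothing more can be done
None
```

The job is done and handed in at about 27 s: the block is home against the end stop, the cam is clamped at about 1.50 rad, the bushing arm is at its pin (about 1.57 rad), and the spanner, the loose item closest to the work, is unmoved in the final picture.

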